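Lock the crank shaft of the jar-label winder

TASK

The label winder's hub is loose on its crank shaft. Turn the crank until the flat on the shaft squarely faces the setscrew in the top of the hub (crank arm straight up), then take the T-handled hex key from its stand, seat it fully in the setscrew and turn it clockwise until the screw is firmly tight on the flat, without overtightening. Leave the key standing in the screw and let go; leave the jars, lids and screwdriver alone.

Things in the scene. Friction and masses are not known exactly. Their poses are not given: they have to be found in the camera images.
- winder: Bench label winder, fixed: grey base plate, aluminium hub block 56 (x) x 44 (y) mm with its top 124 mm above the table, on its +y side a paper label roll (80 mm dia., flange 100 mm) and a bearing post, on its -y side the crank. Origin on the table under the hub's centre; y runs along the horizontal shaft, whose axis is 85 mm above the table, straight under the setscrew. The hub does not turn.
- screw_hole (a point): Centre of the 26 mm hole in the hub's top face, at the height of that face; the steel setscrew stands upright in it. Axes as the winder's.
- shaft (a joint): Turn of the crank shaft, rad: 0 = crank arm straight up AND the shaft's flat facing straight up at the setscrew; positive = arm leaning to the winder's -x side (towards the robot). Starts at 0.6 to 1.5, moves between -1.6 and 1.6, stays where it is left (friction 0.2 N m, about 5 N at the grip).
- crank_grip (a point): Middle of the crank's wooden grip: round bar 16 mm in dia., 55 mm long, parallel to the shaft, 45 mm from the shaft's axis. It lies 95 mm to the winder's -y side of the screw hole; the grip reaches from 67 to 122 mm. Can be pinched from above, fingers closing along the winder's x, and led along its arc.
- crank_shaft: The steel shaft that the crank turns: 30 mm in diameter with one flat 16 mm wide along its length (2.2 mm deep), on the same side as the crank arm; the flat is seen between hub and crank. Origin on its axis under the setscrew, z towards the flat, y along the shaft.
- setscrew: Dark steel setscrew upright in the hub's top, 23 mm long, with an open hexagon socket (14.8 mm across flats, 14 mm deep) facing up; socket floor 9 mm above the origin, which is its lower tip. This frame sinks with the screw but does NOT turn with it. Sinks 3 mm per rad clockwise (from above). Running drag 0.09 N m; firmly tight at 0.25 to 0.45 N m; above 0.55 N m it is spoilt.
- socket_mouth (a point): Centre of the setscrew's socket mouth, 23 mm above its tip. How the hexagon is turned is not measured: two of its faces stand at -a to the winder's x axis, a (rad, clockwise) between 0 and 0.75 at the start. The tip meets the upturned flat at a = 1.55 (the round of the shaft 0.7 rad sooner), then the torque climbs about 0.03 N m per 0.1 rad. The key has 0.1 rad of play.
- hex_key: T-handled hex key, 95 mm tall, about 220 g, standing in its stand with the tip 7 mm above the table. Origin at the centre of the tip's end, z up. Hexagon steel shank 14 mm across flats (two of the flats face along the key's x), tapered to 10 mm over the last 3 mm. Black cross handle on top: 66 mm along the key's x, 16 mm thick along y, 16 mm high, its middle 87 mm above the origin; grip across its thickness from above.
- key_stand: Wooden block 50 x 50 x 42 mm, fixed; a 17 mm hole 35 mm deep in its top centre holds the key. Origin under its centre.
- jar_a: Bystander: small glass jar with brass-coloured lid, 56 mm dia., 58 mm high; origin under its centre.
- jar_b: Bystander: small glass jar with brass-coloured lid, 56 mm dia., 58 mm high; origin under its centre.
- jar_c: Bystander: small glass jar with brass-coloured lid, 56 mm dia., 58 mm high; origin under its centre.
- jar_d: Bystander: small glass jar with brass-coloured lid, 56 mm dia., 58 mm high; origin under its centre.
- lid_a: Bystander: loose jar lid, 60 mm dia., 12 mm high; origin under its centre.
- lid_b: Bystander: loose jar lid, 60 mm dia., 12 mm high; origin under its centre.
- screwdriver: Bystander: screwdriver lying on the table, along its x.
Mind the look-alikes: they are no part of the job. Leave any brown or purple look-alike of the hex_key alone.

How it is judged:
By the outcome, as a careful person would: the job done as asked, in the order asked, and still so for the second after the job is handed in, with the robot touching nothing.
It also fails if it takes over 72 s, if anything falls off the work surface, if the arm or the gripper's body presses on something with over 40 N, if the wrist force passes 120 N, or if a joint passes its speed limit or range.

ROBOT

A 6-joint arm with a two-finger parallel gripper is mounted at the origin on the work surface. World frame = base frame: x ahead of the robot, y to its left, z up, the work surface at z = 0. Lengths are in m, angles in rad, forces in N, time in s.
With the tool pointing down it reaches from about 0.375 to 0.9 m from the base axis. Payload 3.1 kg.
Tool frame: the origin (TCP) lies between the finger pads; the fingertips stand manip.nose_length ahead of it and the grasp point (between the pads) lies 5 mm behind it (manip.nose_length is the distance from the TCP to the fingertips, in m); z points along the fingers, y is the line along which they close (so a half turn about z gives the same grasp; the last joint's range is limited). The gripper opens to 85 mm and grips with 20 to 120 N. Pads are 22 mm wide; open, the fingers measure 114 mm over their backs; the gripper's body (76 mm by 85 mm) begins 54 mm behind the grasp point. The pads swing forward as they close: fully open they stand 13 mm farther back than shut.
Start: joints at [1.143, 0.527, 1.433, -0, 1.181, -0.178], TCP at [0.154, 0.606, 0.245] pointing down, gripper open.
Joint ranges: [-3.08, 3.08], [-0.75, 2.2], [0.22, 2.44], [-1.43, 4.57], [0, 2.65], [-2.85, 2.85]. Speed limits (rad/s): [2.79, 2.79, 3.14, 3.14, 3.14, 3.14].

INTERFACE

Orientations are given as a unit quaternion [x, y, z, w].
In Python, from station import monitor, eyes, job, manip gives the robot as it stands.
- The arm moves only by the shell command python3 -m pendant 'ROWS' [FORCE]. ROWS is JSON, a list that holds one entry, the list of rows, each a list of 7 numbers: the shift along the tool's x, y, z as a fraction of full scale, then the turn, a rotation vector about the tool's x, y, z as a fraction of full scale, then the opening, from 0 (shut) to 1 (fully open). A call has 1 to 20 rows; each row shifts and turns the commanded pose from where the row before left it, along the tool's axes as they then stand; what a row does not reach is not made up. Full scale, the value 1, is 800 mm for a shift and 0.12 rad for a turn. A row lasts 1/10 s, in which the tool goes at most 50 mm and 8.59 degrees, less where a joint would pass 70% of its speed; a pose out of reach is approached as far as the arm can. A call with a number of a shift or a turn outside -1 to 1 is refused whole. A call with a gripper value outside its range is refused whole. The fingers move at their own pace and stop on an object; FORCE is the grip in N (left out, the last holds). Time passes only in rows, so rows that do not move let the fingers close. It gives the time, the measured TCP pose, the force, the opening and the grip force at its end, in the units of the state.
- monitor.sense(): the state, without advancing time (a new reading comes with each control period).
- eyes.snapshot(name): name is "scene" or "top"; returns a dict with "pixels" (400x640x3 uint8, red, green, blue), "depth" (400x640 float32, m along the optical axis (not along the pixel's ray), 0 where there is no reading), "intrinsics" (3x3 intrinsics, pixels), "eye" and "attitude" of the camera in the world. Camera axes: x right, y down, z forward; pixel columns grow to the right and rows downward; lengths in m; the calibration is good to about 2 mm. A picture is of the moment at which its call begins.
- job.sign_off(): hands the job in; it is judged then, once.
The state is a dict: "t": time; "q": joint angles; "qd": joint speeds; "tau": joint torques, N m; "tcp_pos": TCP position; "tool_rot": TCP orientation; "force": force on the tool from outside, world axes, zero at the start; "ft_torque": the same for the moment, N m; "finger_gap": opening from 0.0 (shut) to 1.0 (fully open); "gripper_force": force on a finger pad.
Only numpy, scipy, OpenCV 4.12 (cv2) and the standard library are available. Lean on these libraries where they do the work, as an engineer would, in place of code of your own. Each camera call takes 0.05 s, during which the arm holds its last target. There are 200 camera calls.

## Working session

There is one attempt and no reset: what is moved stays moved. The work goes in short steps, Python scripts to look and compute and a shell command to move; the robot and the scene stay as the last step left them, time stands still between calls to the robot, and variables do not carry over. Pictures are saved under pics/ and viewed, at most 10 in all, crops included, and the job is handed in when it is done.

```bash
ls; mkdir -p pics
python3 - <<'E'
from station import monitor, eyes, job, manip
import cv2,numpy as np
s=monitor.sense(); print({k:np.round(v,3) for k,v in s.items()}, manip.nose_length)
for n in("scene","top"):
    d=eyes.snapshot(n); cv2.imwrite(f"pics/{n}0.png",d["pixels"][:,:,::-1]); print(n,np.round(d["intrinsics"],1).tolist(),d["eye"],d["attitude"])
    np.savez(f"{n}0.npz",**d)
E
```

```text
pics
{'t': np.float64(0.0), 'q': array([ 1.142,  0.528,  1.434,  0.   ,  1.181, -0.179]), 'qd': array([-0.   ,  0.   ,  0.001, -0.002,  0.001,  0.   ]), 'tau': array([-1.0000e-03, -4.4235e+01, -1.7802e+01, -0.0000e+00,  8.0000e-03,
       -0.0000e+00]), 'tcp_pos': array([0.154, 0.605, 0.244]), 'tool_rot': array([ 0.125,  0.992, -0.001, -0.   ]), 'force': array([ 0.16 ,  0.144, -0.742]), 'ft_torque': array([-0.048,  0.032, -0.013]), 'gripper_force': np.float64(0.0), 'finger_gap': np.float64(1.003)} 0.014
scene [[453.0, 0.0, 327.2], [0.0, 453.0, 201.3], [0.0, 0.0, 1.0]] [1.14301701 0.16182153 1.07081365] [ 0.59383151  0.75742981 -0.21102566 -0.17068212]
top [[422.8, 0.0, 321.1], [0.0, 422.8, 201.6], [0.0, 0.0, 1.0]] [0.44071994 0.03841263 1.33521386] [-0.70523526  0.70711534 -0.03373394  0.03864116]
```

View pics/scene0.png

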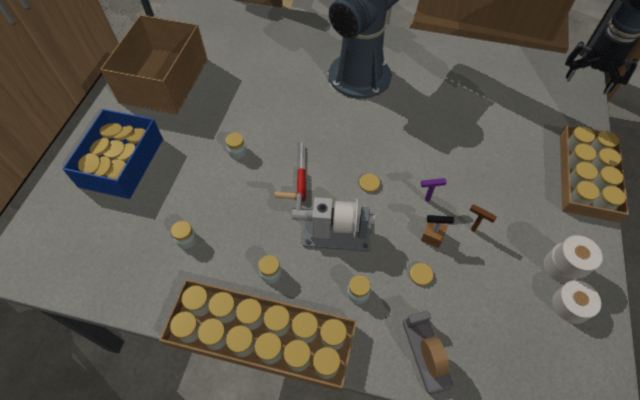

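View pics/top0.png

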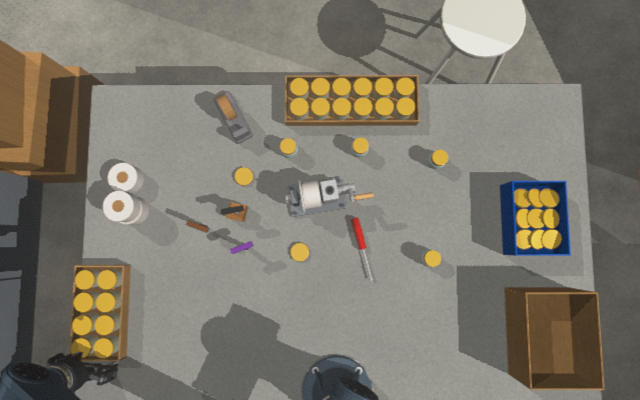

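The scene view shows the winder hub hole at about (322,207), the crank grip at (286,195), the black key at (440,219) in its stand (434,234), and purple/brown look-alikes at (432,185) and (482,213). In the top view the hub is at (328,188), the grip at (364,196) and the key at (233,211). Next I'll look at close-up crops.

```bash
cat > h.py <<'E'
import numpy as np,cv2
from scipy.spatial.transform import Rotation as R
def load(n): return dict(np.load(n))
def rays(d,uv):
    uv=np.atleast_2d(uv).astype(float); K=d["intrinsics"]
    c=np.c_[(uv[:,0]-K[0,2])/K[0,0],(uv[:,1]-K[1,2])/K[1,1],np.ones(len(uv))]
    return R.from_quat(d["attitude"]).apply(c)
def plane(d,uv,z):
    r=rays(d,uv); return d["eye"]+r*((z-d["eye"][2])/r[:,2])[:,None]
def cloud(d):
    v,u=np.mgrid[:400,:640]; r=rays(d,np.c_[u.ravel(),v.ravel()])
    return (d["eye"]+r*d["depth"].reshape(-1,1)).reshape(400,640,3)
def tri(d1,p1,d2,p2):
    a=rays(d1,p1)[0];b=rays(d2,p2)[0]; A=np.c_[a,-b]; s=np.linalg.lstsq(A,d2["eye"]-d1["eye"],rcond=None)[0]
    x=d1["eye"]+a*s[0]; y=d2["eye"]+b*s[1]; return (x+y)/2,np.linalg.norm(x-y)
E
python3 - <<'E'
from h import *
s=load("scene0.npz");t=load("top0.npz")
def crop(d,u,v,w=60,h=44,f=6): 
    return cv2.resize(d["pixels"][v:v+h,u:u+w,::-1],None,fx=f,fy=f,interpolation=cv2.INTER_CUBIC)
A=np.hstack([crop(s,270,180,64,48),crop(s,412,200,64,48)]);B=np.hstack([crop(t,310,170,64,48),crop(t,205,190,64,48)])
cv2.imwrite("pics/c0.png",np.vstack([A,B]))
E
```

```text
(no output)
```

View pics/c0.png

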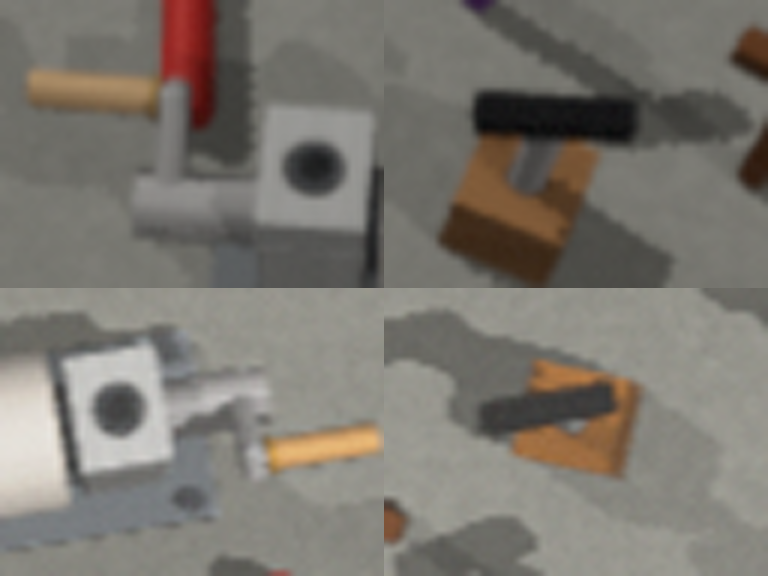

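The crops show the hub hole at scene (322.1,207.4) / top (329.6,189.6), the grip's ends, and the black handle lying over its stand. I'll measure with masks and depth.

Run:
```python
from h import *
s=load("scene0.npz");t=load("top0.npz")
np.set_printoptions(precision=4,suppress=True)
print("hole",plane(s,(322.1,207.4),.124),plane(t,(329.6,189.6),.124),tri(s,(322.1,207.4),t,(329.6,189.6)))
def box(d,u,v,w=64,h=48):
    m=np.zeros((400,640),bool); m[v:v+h,u:u+w]=1; return m
for n,d,bw,bk in(("s",s,(270,180),(412,200)),("t",t,(310,170),(205,190))):
    C=cloud(d); hsv=cv2.cvtColor(d["pixels"],cv2.COLOR_RGB2HSV); H,S,V=[hsv[...,i] for i in range(3)]
    def rep(name,m,z=None):
        m=cv2.morphologyEx(m.astype(np.uint8),cv2.MORPH_OPEN,np.ones((2,2)))
        k,l,st,ce=cv2.connectedComponentsWithStats(m); i=1+np.argmax(st[1:,4]); mm=l==i
        P=C[mm]; vu=np.argwhere(mm)[:,::-1].astype(np.float32); rc=cv2.minAreaRect(vu)
        zz=np.median(P[:,2]) if z is None else z
        W=plane(d,vu,zz); r2=cv2.minAreaRect((W[:,:2]*1000).astype(np.float32))
        print(n,name,mm.sum(),"px",ce[i],"z pct",np.percentile(P[:,2],[5,50,95]),"med",np.median(P,0),"rect@z",zz,np.array(r2[0]),np.array(r2[1]),r2[2])
        return W
    rep("hubtop",box(d,*bw)&(abs(C[...,2]-.124)<.006)&(S<60),.124)
    rep("grip",box(d,*bw)&(H>8)&(H<25)&(S>80))
    rep("handle",box(d,*bk)&(V<75)&(S<90)&(C[...,2]>.07))
    rep("handle@102",box(d,*bk)&(V<75)&(S<90)&(C[...,2]>.07),.102)
    rep("stand",box(d,*bk)&(H>5)&(H<25)&(S>80)&(abs(C[...,2]-.042)<.006),.042)
```

```text
hole [[0.5976 0.024  0.124 ]] [[0.6   0.022 0.124]] (array([0.5994, 0.0232, 0.1267]), np.float64(0.002389072389799178))
s hubtop 345 px [323.113  209.1652] z pct [0.1086 0.1238 0.127 ] med [0.6014 0.0269 0.1238] rect@z 0.124 [601.3952  27.8593] [58.5026 43.801 ] 9.237032890319824
s grip 120 px [286.325 195.825] z pct [0.1061 0.1217 0.1259] med [ 0.5848 -0.073   0.1217] rect@z 0.12166799559707908 [585.4442 -70.6227] [15.9308 52.602 ] 8.377485275268555
s handle 206 px [441.3689 220.1942] z pct [0.0018 0.1009 0.1046] med [0.5478 0.3139 0.1009] rect@z 0.10087845818592572 [552.1994 314.2787] [27.85  66.577] 10.042264938354492
s handle@102 206 px [441.3689 220.1942] z pct [0.0018 0.1009 0.1046] med [0.5478 0.3139 0.1009] rect@z 0.102 [552.8826 314.1024] [27.8179 66.5   ] 10.0421724319458
s stand 253 px [436.3439 232.6324] z pct [0.0024 0.042  0.0462] med [0.5535 0.3141 0.042 ] rect@z 0.042 [547.9118 313.3584] [48.4104 54.77  ] 78.57557678222656
t hubtop 244 px [330.5164 190.7254] z pct [0.0891 0.1237 0.1285] med [0.5984 0.0207 0.1237] rect@z 0.124 [596.7465  19.0279] [56.4589 43.752 ] 9.230664253234863
t grip 93 px [364.0968 197.    ] z pct [-0.0016  0.1208  0.1258] med [ 0.5813 -0.08    0.1208] rect@z 0.12082917567750817 [578.1847 -78.1522] [15.2635 52.7901] 9.338608741760254
t handle 106 px [232.3962 210.7453] z pct [0.041  0.1013 0.1068] med [0.5414 0.3078 0.1013] rect@z 0.10128547605885418 [541.2844 306.4962] [15.0166 62.8107] 8.005697250366211
t handle@102 106 px [232.3962 210.7453] z pct [0.041  0.1013 0.1068] med [0.5414 0.3078 0.1013] rect@z 0.102 [541.2263 306.3409] [15.0079 62.7743] 8.0056791305542
t stand 98 px [237.5102 216.5714] z pct [0.0118 0.0421 0.0474] med [0.5289 0.3022 0.0421] rect@z 0.042 [528.4802 306.9954] [52.1974 21.5121] 89.84431457519531
```

```bash
cat > go.py <<'E'
# python3 go.py x y z yaw : prints the turn (units) and then the shift in turned tool axes (units)
import sys,numpy as np
from station import monitor
from scipy.spatial.transform import Rotation as R
s=monitor.sense(); M=R.from_quat(s["tool_rot"]).as_matrix()
psi=np.arctan2(M[1,1],M[0,1])
print("t",round(s["t"],2),"tcp",np.round(s["tcp_pos"],4),"yaw",round(psi,4),"zax",np.round(M[:,2],3),"q6",round(s["q"][5],3),"gap",round(float(s["finger_gap"]),3),"F",np.round(s["force"],1),"T",np.round(s["ft_torque"],3))
if len(sys.argv)>4:
    x,y,z,w=map(float,sys.argv[1:]); d=np.array([x,y,z])-s["tcp_pos"]
    T=np.c_[[np.sin(-w),np.cos(w),0],[np.cos(w),np.sin(w),0],[0,0,-1]]
    e=T.T@d; print("turn units",round((psi-w)/.12,3),"shift mm",np.round(e*1000,1),"units",np.round(e/.8,4))
E
python3 -m pendant '[[[0,0,0,0,0,0.965,1],[0,0,0,0,0,0.965,1],[0,0,0,0,0,0.965,1],[0,0,0,0,0,0.965,1],[0,0,0,0,0,0.965,1],[0,0,0,0,0,0.965,1],[0,0,0,0,0,0.965,1],[0,0,0,0,0,0.965,1],[0,0,0,0,0,0.965,1],[0,0,0,0,0,0.965,1],[0,0,0,0,0,0,1]]]'
python3 go.py .582 -.0745 .2 .161
```

```text
t: 1.2
tcp_pos: [0.1543, 0.6052, 0.2448]
tool_rot: [0.647, 0.762, -0.001, 0.0]
force: [-0.7, 0.1, 0.3]
finger_gap: 0.996
gripper_force: 0.0
t 1.2 tcp [0.1543 0.6052 0.2448] yaw 0.1632 zax [-0.001 -0.001 -1.   ] q6 0.979 gap 0.996 F [-0.7  0.1  0.3] T [0.055 0.017 0.046]
turn units 0.018 shift mm [-739.5  313.2   44.8] units [-0.9244  0.3915  0.0559]
```

```bash
python3 -m pendant '[[[-0.0462,0.0196,0.0028,0,0,0,1],[-0.0462,0.0196,0.0028,0,0,0,1],[-0.0462,0.0196,0.0028,0,0,0,1],[-0.0462,0.0196,0.0028,0,0,0,1],[-0.0462,0.0196,0.0028,0,0,0,1],[-0.0462,0.0196,0.0028,0,0,0,1],[-0.0462,0.0196,0.0028,0,0,0,1],[-0.0462,0.0196,0.0028,0,0,0,1],[-0.0462,0.0196,0.0028,0,0,0,1],[-0.0462,0.0196,0.0028,0,0,0,1],[-0.0462,0.0196,0.0028,0,0,0,1],[-0.0462,0.0196,0.0028,0,0,0,1],[-0.0462,0.0196,0.0028,0,0,0,1],[-0.0462,0.0196,0.0028,0,0,0,1],[-0.0462,0.0196,0.0028,0,0,0,1],[-0.0462,0.0196,0.0028,0,0,0,1],[-0.0462,0.0196,0.0028,0,0,0,1],[-0.0462,0.0196,0.0028,0,0,0,1],[-0.0462,0.0196,0.0028,0,0,0,1],[-0.0462,0.0196,0.0028,0,0,0,1]]]'
python3 -m pendant '[[[0,0,0,0,0,0,1],[0,0,0,0,0,0,1],[0,0,0,0,0,0,1]]]' >/dev/null
python3 go.py .582 -.0745 .111 .161
python3 - <<'E'
from station import eyes
import cv2,numpy as np
o=[]
for n,(u,v,w,h) in(("scene",(250,140,110,90)),("top",(300,140,110,90))):
    d=eyes.snapshot(n); np.savez(n+"1.npz",**d); o.append(cv2.resize(d["pixels"][v:v+h,u:u+w,::-1],None,fx=3.6,fy=3.6,interpolation=cv2.INTER_CUBIC))
cv2.imwrite("pics/c1.png",np.hstack(o))
E
```

```text
t: 3.2
tcp_pos: [0.5844, -0.0745, 0.2002]
tool_rot: [0.646, 0.763, -0.0, -0.0]
force: [0.6, 0.3, -0.2]
finger_gap: 1.002
gripper_force: 0.0
t 3.5 tcp [ 0.5827 -0.072   0.2001] yaw 0.1645 zax [-0.002  0.001 -1.   ] q6 -0.478 gap 1.002 F [-0.2 -0.5 -0. ] T [0.008 0.015 0.039]
turn units 0.03 shift mm [-2.4 -1.1 89.1] units [-0.003  -0.0014  0.1114]
```

View pics/c1.png

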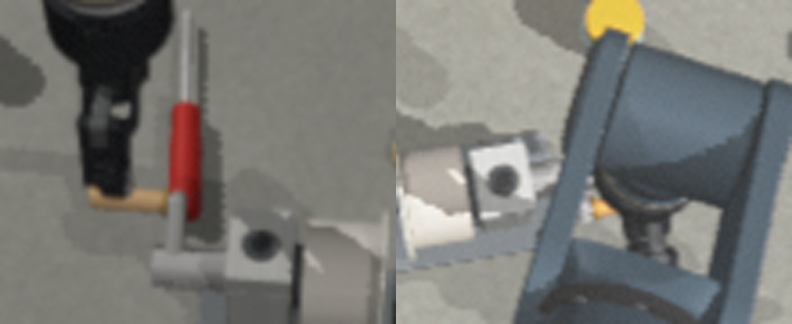

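The gripper stands over the grip (scene crop (125,195)), with the hub hole in view at (262,242). Now descend and pinch.

```bash
python3 -m pendant '[[[-0.001,0,0.0222,0,0,0.01,1],[-0.001,0,0.0222,0,0,0.01,1],[-0.001,0,0.0222,0,0,0.01,1],[0,0,0.0222,0,0,0,1],[0,0,0.0222,0,0,0,1],[0,0,0,0,0,0,1],[0,0,0,0,0,0,0.5],[0,0,0,0,0,0,0.4],[0,0,0,0,0,0,0.3],[0,0,0,0,0,0,0.3],[0,0,0,0,0,0,0.3],[0,0,0,0,0,0,0.3]]]' 30
python3 go.py .582 -.0745 .111 .161
```

```text
t: 4.8
tcp_pos: [0.5844, -0.0754, 0.112]
tool_rot: [0.649, 0.761, 0.0, 0.0]
force: [0.5, 0.4, -0.5]
finger_gap: 0.304
gripper_force: 0.0
t 4.8 tcp [ 0.5844 -0.0754  0.112 ] yaw 0.1593 zax [ 0. -0. -1.] q6 -0.477 gap 0.304 F [ 0.5  0.4 -0.5] T [ 0.008 -0.008 -0.018]
turn units -0.014 shift mm [ 1.3 -2.2  1. ] units [ 0.0016 -0.0027  0.0013]
```

Close slowly and watch for contact.

```bash
python3 -m pendant '[[[0,0,0,0,0,0,0.22],[0,0,0,0,0,0,0.22],[0,0,0,0,0,0,0.1],[0,0,0,0,0,0,0.1],[0,0,0,0,0,0,0.1],[0,0,0,0,0,0,0.1]]]' 30
python3 go.py .582 -.0745 .111 .161
python3 - <<'E'
from h import *
from station import eyes
np.set_printoptions(precision=4,suppress=True)
d=eyes.snapshot("scene");np.savez("scene2.npz",**d);C=cloud(d); hsv=cv2.cvtColor(d["pixels"],cv2.COLOR_RGB2HSV); H,S,V=[hsv[...,i] for i in range(3)]
m=np.zeros((400,640),bool);m[180:228,265:334]=1
m&=(H>8)&(H<25)&(S>80); print(m.sum(),np.median(C[m],0),plane(d,np.argwhere(m)[:,::-1].mean(0),.12))
cv2.imwrite("pics/c2.png",cv2.resize(d["pixels"][150:240,250:360,::-1],None,fx=6,fy=6,interpolation=cv2.INTER_CUBIC))
E
```

```text
t: 5.4
tcp_pos: [0.5814, -0.0756, 0.1116]
tool_rot: [0.648, 0.762, -0.002, -0.002]
force: [-7.4, -3.2, 5.4]
finger_gap: 0.175
gripper_force: 29.1
t 5.4 tcp [ 0.5814 -0.0756  0.1116] yaw 0.1605 zax [-0.006 -0.    -1.   ] q6 -0.477 gap 0.175 F [-7.4 -3.2  5.4] T [-0.437  1.147  0.015]
turn units -0.004 shift mm [1.  0.8 0.6] units [0.0013 0.0009 0.0007]
57 [ 0.5831 -0.0583  0.1231] [[ 0.58   -0.0671  0.12  ]]
```

View pics/c2.png

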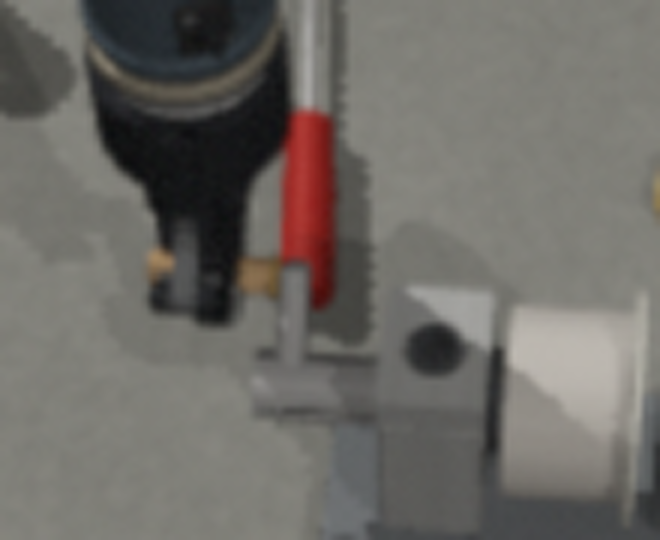

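The grip is held (pads at (190,270), grip on either side) with the hole at (435,348). Leading it up the arc now.

```bash
python3 -m pendant '[[[0,0.0033,-0.0033,0,0,0,0.1],[0,0.0035,-0.003,0,0,0,0.1],[0,0.0039,-0.0028,0,0,0,0.1],[0,0.004,-0.0024,0,0,0,0.1],[0,0.0041,-0.002,0,0,0,0.1],[0,0.0044,-0.0018,0,0,0,0.1],[0,0.0045,-0.0013,0,0,0,0.1],[0,0.0045,-0.001,0,0,0,0.1],[0,0.0046,-0.0005,0,0,0,0.1],[0,0.0046,-0.0003,0,0,0,0.1],[0,0,0,0,0,0,0.1],[0,0,0,0,0,0,0.1]]]'
python3 go.py .6142 -.0708 .125 .161
```

```text
t: 6.65
tcp_pos: [0.6122, -0.0704, 0.1267]
tool_rot: [0.648, 0.762, -0.004, -0.004]
force: [-10.6, -3.1, 10.1]
finger_gap: 0.175
gripper_force: 30.9
t 6.65 tcp [ 0.6122 -0.0704  0.1267] yaw 0.1607 zax [-0.011 -0.    -1.   ] q6 -0.452 gap 0.175 F [-10.6  -3.1  10.1] T [-0.558  1.982  0.028]
turn units -0.003 shift mm [-0.7  1.9  1.7] units [-0.0009  0.0024  0.0021]
```

```bash
python3 -m pendant '[[[0,0.0012,0,0,0,0,0.1],[0,0.0012,0,0,0,0,0.1],[0,0,0,0,0,0,0.1],[0,0,0,0,0,0,0.1]]]'; python3 go.py .6142 -.0708 .125 .161
python3 -m pendant '[[[0,-0.0018,0.001,0,0,0,0.1],[0,-0.0018,0.001,0,0,0,0.1],[0,0,0,0,0,0,0.1],[0,0,0,0,0,0,0.1]]]' >/dev/null; python3 go.py .6142 -.0708 .125 .161
```

```text
t: 7.05
tcp_pos: [0.6133, -0.0702, 0.1268]
tool_rot: [0.648, 0.762, -0.004, -0.005]
force: [-11.9, -3.9, 12.3]
finger_gap: 0.177
gripper_force: 31.0
t 7.05 tcp [ 0.6133 -0.0702  0.1268] yaw 0.161 zax [-0.013 -0.    -1.   ] q6 -0.451 gap 0.177 F [-11.9  -3.9  12.3] T [-0.641  2.339  0.038]
turn units 0.0 shift mm [-0.8  0.8  1.8] units [-0.0009  0.0009  0.0023]
t 7.45 tcp [ 0.6136 -0.0702  0.1266] yaw 0.1601 zax [-0.005 -0.    -1.   ] q6 -0.453 gap 0.174 F [-8.8 -0.9 14. ] T [-0.147  1.539  0.004]
turn units -0.007 shift mm [-0.7  0.4  1.6] units [-0.0009  0.0006  0.002 ]
```

```bash
python3 -m pendant '[[[0,-0.002,-0.003,0,0,0,0.1],[0,-0.002,-0.003,0,0,0,0.1],[0,-0.002,-0.003,0,0,0,0.1],[0,0,0,0,0,0,0.1],[0,0,0,0,0,0,0.1]]]' >/dev/null; python3 go.py .6142 -.0708 .125 .161
```

```text
t 7.95 tcp [ 0.6107 -0.0705  0.1273] yaw 0.1588 zax [-0.003  0.002 -1.   ] q6 -0.456 gap 0.17 F [  4.8  -0.4 -25.6] T [-0.143 -0.804  0.004]
turn units -0.018 shift mm [-0.9  3.4  2.3] units [-0.0011  0.0043  0.0029]
```

```bash
python3 -m pendant '[[[0,0.003,0.002,0,0,0,0.1],[0,0.003,0.002,0,0,0,0.1],[0,0.003,0.002,0,0,0,0.1],[0,0,0,0,0,0,0.1],[0,0,0,0,0,0,0.1]]]' >/dev/null; python3 go.py .6142 -.0708 .125 .161
python3 -m pendant '[[[0,-0.0012,0,0,0,0,0.1],[0,-0.0012,0,0,0,0,0.1],[0,0,0,0,0,0,0.1],[0,0,0,0,0,0,0.1]]]' >/dev/null; python3 go.py .6142 -.0708 .125 .161
```

```text
t 8.45 tcp [ 0.6137 -0.07    0.1273] yaw 0.1608 zax [-0.011  0.    -1.   ] q6 -0.451 gap 0.173 F [-9.  -2.9 -0.4] T [-0.572  1.875  0.053]
turn units -0.001 shift mm [-0.9  0.4  2.3] units [-0.0011  0.0005  0.0028]
t 8.85 tcp [ 0.6136 -0.07    0.1274] yaw 0.1601 zax [-0.007  0.    -1.   ] q6 -0.453 gap 0.171 F [-6.9 -2.2 -3.8] T [-0.273  1.099  0.03 ]
turn units -0.007 shift mm [-0.9  0.5  2.4] units [-0.0011  0.0006  0.003 ]
```

```bash
python3 -m pendant '[[[0,-0.002,0.0005,0,0,0,0.1],[0,-0.001,0,0,0,0,0.1],[0,0,0,0,0,0,0.1],[0,0,0,0,0,0,0.5],[0,0,0,0,0,0,0.5],[0,0,0,0,0,0,0.5],[0,0,-0.05,0,0,0,0.5],[0,0,-0.05,0,0,0,0.5],[0,0,-0.05,0,0,0,0.5],[0.048,-0.001,0,0,0,0,0.7],[0.048,-0.001,0,0,0,0,0.7],[0.048,-0.001,0,0,0,0,0.7],[0.048,-0.001,0,0,0,0,0.7],[0.048,-0.001,0,0,0,0,0.7],[0.048,-0.001,0,0,0,0,0.7],[0.048,-0.001,0,0,0,0,0.7],[0.048,-0.001,0,0,0,0,0.7],[0,0,0,0,0,0,0.7],[0,0,0,0,0,0,0.7]]]'; python3 go.py .545 .308 .25 .161
cat > look.py <<'E'
from h import *
from station import eyes
import sys
np.set_printoptions(precision=4,suppress=True)
k=sys.argv[1]; psi=.161; X=np.array([np.cos(psi),np.sin(psi),0]);Y=np.array([-X[1],X[0],0])
o=[]
for n,(u,v),(lu,lv) in(("scene",(265,170),(5,3)),("top",(305,150),(0,0))):
    d=eyes.snapshot(n); np.savez(n+k+".npz",**d); C=cloud(d); hsv=cv2.cvtColor(d["pixels"],cv2.COLOR_RGB2HSV); H,S,V=[hsv[...,i] for i in range(3)]
    b=np.zeros((400,640),bool);b[v:v+65,u:u+85]=1
    g=b&(H>8)&(H<25)&(S>80)&(abs(C[...,2]-.13)<.03); vu=np.argwhere(g)[:,::-1]
    W=plane(d,vu,.134); G=W.mean(0); p=np.polyfit(W[:,1],W[:,0],1)
    w=b&(V<90)&(S<90)&(np.linalg.norm(plane(d,np.argwhere(np.ones((400,640))) [:,::-1],.124).reshape(400,640,3)[...,:2]-[.599,.023],axis=2)<.016)
    q=np.argwhere(w)[:,::-1]; Hc=plane(d,q,.124).mean(0)
    print(n,"grip n",len(vu),G,"axis yaw",-np.arctan(p[0]),"hole n",len(q),q.mean(0),Hc,"rel winder x,y",(G-Hc)@X,(G-Hc)@Y)
    o.append(cv2.resize(d["pixels"][v:v+65,u:u+85,::-1],None,fx=4.6,fy=4.6,interpolation=cv2.INTER_CUBIC))
cv2.imwrite(f"pics/l{k}.png",np.hstack(o))
E
python3 look.py 3
```

```text
t: 10.75
tcp_pos: [0.5594, 0.2327, 0.2472]
tool_rot: [0.648, 0.762, 0.001, 0.001]
force: [0.4, -0.3, 0.5]
finger_gap: 0.699
gripper_force: 0.0
t 10.75 tcp [0.5594 0.2327 0.2472] yaw 0.1617 zax [ 0.002 -0.    -1.   ] q6 0.049 gap 0.699 F [ 0.4 -0.3  0.5] T [-0.018 -0.061  0.021]
turn units 0.005 shift mm [76.6 -2.1 -2.8] units [ 0.0958 -0.0026 -0.0034]
scene grip n 129 [ 0.6141 -0.0684  0.134 ] axis yaw 0.14461651538662612 hole n 60 [322.  207.5] [0.598  0.0238 0.124 ] rel winder x,y 0.0011606209565751125 -0.09365090364997955
top grip n 99 [ 0.614  -0.0704  0.134 ] axis yaw 0.1530957269035522 hole n 23 [329.2174 189.6087] [0.6    0.0231 0.124 ] rel winder x,y -0.0010982355651150094 -0.09451328173961991
```

View pics/l3.png

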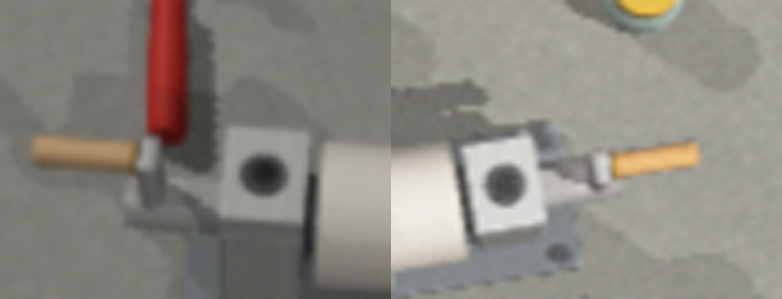

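Crank arm is now upright (scene crop grip (85,153), hub hole (264,174); top crop grip (655,160), hole (505,184)); grip and hole agree within about 1 mm in winder x. Now refining the key handle from the first pictures.

Run:
```python
from h import *
np.set_printoptions(precision=4,suppress=True)
for n,(u,v) in(("scene",(412,200)),("top",(205,190))):
    d=load(n+"0.npz"); C=cloud(d); P=d["pixels"].astype(int)
    b=np.zeros((400,640),bool);b[v:v+48,u:u+64]=1
    m=b&(P.max(2)<70)&(C[...,2]>.085); k,l,st,ce=cv2.connectedComponentsWithStats(m.astype(np.uint8)); m=l==1+np.argmax(st[1:,4])
    vu=np.argwhere(m)[:,::-1]
    for z in(.094,.102):
        W=plane(d,vu,z)[:,:2]*1000; c=W.mean(0); e,V=np.linalg.eigh(np.cov((W-c).T)); a=V[:,1]*np.sign(V[1,1]); q=(W-c)@a; mid=(q.max()+q.min())/2
        print(n,m.sum(),z,"mean",c,"midpt",c+a*mid,"ang",np.degrees(np.arctan2(a[1],a[0])),"len",np.ptp(q),"rect",cv2.minAreaRect(W.astype(np.float32)))
    m=b&(P[...,0]>P[...,2]*1.5)&(abs(C[...,2]-.042)<.004); vu=np.argwhere(m)[:,::-1]; print(n,"stand",len(vu),cv2.minAreaRect((plane(d,vu,.042)[:,:2]*1000).astype(np.float32)))
```

```text
scene 211 0.094 mean [542.8231 311.4197] midpt [542.6976 312.0672] ang 100.96523053272102 len 67.28526072817561 rect ((544.2255249023438, 312.3752746582031), (24.97275161743164, 67.12846374511719), 10.03853702545166)
scene 211 0.102 mean [547.7386 310.1945] midpt [547.6142 310.8367] ang 100.96523053272101 len 66.73420159222866 rect ((549.1295166015625, 311.1422119140625), (24.76817512512207, 66.5787124633789), 10.038564682006836)
scene stand 231 ((541.3238525390625, 347.6574401855469), (52.580623626708984, 140.22348022460938), 15.30926513671875)
top 97 0.094 mean [544.8032 311.6121] midpt [544.9125 310.8969] ang 98.6859381005752 len 62.878499041482996 rect ((544.9866333007812, 310.8826904296875), (13.671670913696289, 62.899532318115234), 9.344625473022461)
top 97 0.102 mean [544.1324 309.8513] midpt [544.2409 309.1406] ang 98.68593810057517 len 62.47322803449252 rect ((544.3146362304688, 309.1265869140625), (13.583529472351074, 62.494144439697266), 9.344605445861816)
top stand 136 ((545.2260131835938, 308.03057861328125), (50.929534912109375, 49.91132354736328), 77.07415008544922)
```

```bash
python3 -m pendant '[[[0.033,-0.0011,0,0,0,-0.04,0.7],[0.033,-0.0011,0,0,0,0,0.7],[0.033,-0.0011,0,0,0,0,0.7],[0,0,0,0,0,0,0.7],[0,0,0.033,0,0,0,0.7],[0,0,0.033,0,0,0,0.7],[0,0,0.033,0,0,0,0.7],[0,0,0.033,0,0,0,0.6],[0,0,0.033,0,0,0,0.5],[0,0,0,0,0,0,0.5],[0,0,0,0,0,0,0.5]]]'; python3 go.py .544 .3105 .089 .166
```

```text
t: 11.95
tcp_pos: [0.5443, 0.3081, 0.1149]
tool_rot: [0.647, 0.762, -0.0, -0.0]
force: [-1.2, 0.2, 0.3]
finger_gap: 0.503
gripper_force: 0.0
t 11.95 tcp [0.5443 0.3081 0.1149] yaw 0.1624 zax [-0. -0. -1.] q6 0.175 gap 0.503 F [-1.2  0.2  0.3] T [-0.001  0.01  -0.014]
turn units -0.03 shift mm [ 2.4  0.1 25.9] units [0.003  0.0001 0.0323]
```

```bash
python3 -m pendant '[[[0.003,0,0.0162,0,0,-0.03,0.5],[0,0,0.0162,0,0,0,0.5],[0,0,0,0,0,0,0.4],[0,0,0,0,0,0,0.3],[0,0,0,0,0,0,0.25],[0,0,0,0,0,0,0.22],[0,0,0,0,0,0,0.1],[0,0,0,0,0,0,0.1],[0,0,0,0,0,0,0.1],[0,0,0,0,0,0,0.1]]]' 80; python3 go.py .544 .3105 .089 .166
```

```text
t: 12.95
tcp_pos: [0.5436, 0.3121, 0.0896]
tool_rot: [0.645, 0.764, 0.001, 0.0]
force: [-0.6, 0.5, 4.9]
finger_gap: 0.17
gripper_force: 78.5
t 12.95 tcp [0.5436 0.3121 0.0896] yaw 0.1678 zax [ 0.001  0.001 -1.   ] q6 0.175 gap 0.17 F [-0.6  0.5  4.9] T [0.042 0.079 0.055]
turn units 0.015 shift mm [-1.7  0.1  0.6] units [-0.0021  0.0001  0.0007]
```

```bash
python3 -m pendant '[[[0,0,-0.01,0,0,0,0.1],[0,0,-0.02,0,0,0,0.1],[0,0,-0.042,0,0,0,0.1],[0,0,-0.042,0,0,0,0.1],[0,0,-0.042,0,0,0,0.1],[0,0,-0.042,0,0,0,0.1],[-0.0367,0.0008,0,0,0,0,0.1],[-0.0367,0.0008,0,0,0,0,0.1],[-0.0367,0.0008,0,0,0,0,0.1],[-0.0367,0.0008,0,0,0,0,0.1],[-0.0367,0.0008,0,0,0,0,0.1],[-0.0367,0.0008,0,0,0,0,0.1],[-0.0367,0.0008,0,0,0,0,0.1],[-0.0367,0.0008,0,0,0,0,0.1],[-0.0367,0.0008,0,0,0,0,0.1],[-0.0367,0.0008,0,0,0,0,0.1],[0,0,0,0,0,0,0.1],[0,0,0,0,0,0,0.1]]]'; python3 go.py .599 .0234 .245 .168
python3 - <<'E'
from station import eyes
import cv2,numpy as np
o=[]
for n,(u,v,w,h) in(("scene",(270,130,100,100)),("top",(290,150,100,100))):
    d=eyes.snapshot(n); np.savez(n+"4.npz",**d); o.append(cv2.resize(d["pixels"][v:v+h,u:u+w,::-1],None,fx=4,fy=4,interpolation=cv2.INTER_CUBIC))
cv2.imwrite("pics/c4.png",np.hstack(o))
E
```

```text
t: 14.75
tcp_pos: [0.5979, 0.023, 0.2467]
tool_rot: [0.646, 0.763, -0.0, -0.001]
force: [1.0, 0.5, -2.8]
finger_gap: 0.17
gripper_force: 78.8
t 14.75 tcp [0.5979 0.023  0.2467] yaw 0.166 zax [-0.002  0.001 -1.   ] q6 -0.315 gap 0.17 F [ 1.   0.5 -2.8] T [-0.002  0.045 -0.024]
turn units -0.017 shift mm [0.2 1.2 1.7] units [0.0003 0.0015 0.0021]
```

View pics/c4.png

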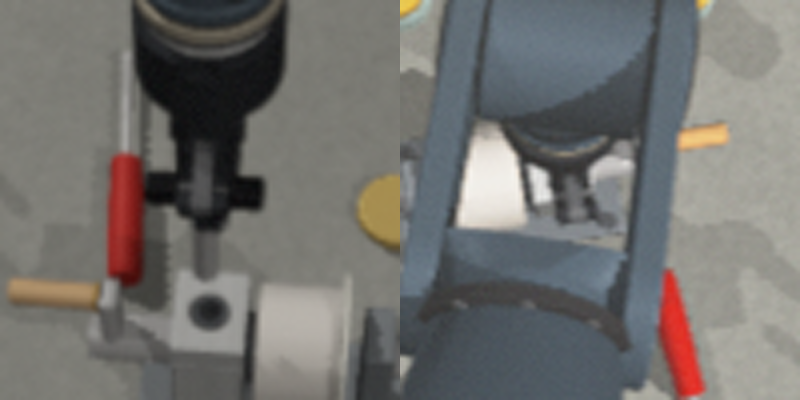

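Scene crop: handle ends at (146,190)/(264,190), shank tip around (206,276), hole at (211,311). Measuring the shank axis relative to the hole in that view.

Run:
```python
from h import *
np.set_printoptions(precision=4,suppress=True)
d=load("scene4.npz"); g=cv2.cvtColor(d["pixels"],cv2.COLOR_RGB2GRAY)
print(g[186:202,313:330])
C=cloud(d)
print(np.round(C[186:202,313:330,2],3))
for uv in((321.6,198.2),(322.8,207.4)): print(uv,plane(d,uv,.164),plane(d,uv,.124))
# expected px of the tip centre for a key centred on the TCP and of the handle
def proj(p):
    c=R.from_quat(d["attitude"]).inv().apply(np.array(p)-d["eye"]); K=d["intrinsics"]; return K[:2,:2]@(c[:2]/c[2])+K[:2,2]
for z in(.164,.18,.2,.251): print("TCP axis at z",z,proj([.5979,.023,z]))
```

```text
[[126 126 127 121  96  63  29  23  23  23  20  31  59  88 110 124 125]
 [126 127 125 118 103  76  47  39  43  46  43  49  75 104 120 125 126]
 [129 127 122 114 103  86  69  65  71  76  73  80 104 123 126 126 125]
 [126 121 115 113 105  86  73  74  83  87  88  98 115 123 126 126 127]
 [119 114 114 113 107  87  73  76  85  90  91  99 114 116 121 123 127]
 [114 113 112 115 108  88  73  77  85  89  91  97 113 112 114 117 125]
 [116 112 110 112 108  89  74  76  85  89  89  97 111 112 113 114 118]
 [114 113 112 112 108  88  74  75  85  90  90  97 110 113 114 115 114]
 [114 113 113 114 108  89  74  75  85  89  91  97 110 113 113 114 113]
 [116 114 113 111 106  90  74  77  86  90  90  97 110 112 114 113 113]
 [115 117 119 117 110  92  74  78  85  90  92  98 111 114 115 115 115]
 [115 125 136 135 127 100  77  76  84  90  93 105 119 123 123 120 118]
 [121 137 155 155 145 117  82  78  86  91  98 122 139 142 141 136 135]
 [122 139 157 156 151 135 109  91  93 104 117 139 154 157 156 155 154]
 [124 145 157 156 156 153 146 127 123 134 142 154 157 159 159 157 156]
 [126 150 158 156 155 156 156 154 1
[... 1608 characters left out ...]
.173  0.124  0.123 -0.001  0.     0.   ]
 [ 0.001 -0.003  0.123  0.125  0.126  0.124  0.171  0.174  0.175  0.173
   0.171  0.169  0.124  0.126  0.127  0.125  0.126]
 [-0.004 -0.     0.126  0.125  0.125  0.122  0.122  0.122  0.17   0.168
   0.126  0.123  0.124  0.125  0.122  0.124  0.124]
 [ 0.002  0.122  0.125  0.126  0.123  0.123  0.127  0.121  0.124  0.126
   0.125  0.125  0.124  0.123  0.121  0.125  0.124]]
(321.6, 198.2) [[0.5965 0.0226 0.164 ]] [[0.5724 0.0164 0.124 ]]
(322.8, 207.4) [[0.6203 0.0314 0.164 ]] [[0.5972 0.0256 0.124 ]]
TCP axis at z 0.164 [321.6375 198.7292]
TCP axis at z 0.18 [321.6197 195.1024]
TCP axis at z 0.2 [321.5967 190.4345]
TCP axis at z 0.251 [321.5346 177.8058]
```

Shank axis (col 321.5) matches the projected TCP axis (321.6), so the key hangs true. Correct by about 1.4 mm, rotate counter-clockwise to give room for a clockwise search, and descend to just above the mouth.

```bash
python3 -m pendant '[[[0,0,0,0,0,-0.84,0.1],[0,0,0,0,0,-0.84,0.1],[0,0,0,0,0,-0.84,0.1],[0,0,0,0,0,-0.84,0.1],[0,0,0,0,0,-0.84,0.1],[0,0,0,0,0,-0.84,0.1],[0,0.0017,0,0,0,0,0.1],[0,0,0.0142,0,0,0,0.1],[0,0,0.0142,0,0,0,0.1],[0,0,0.0142,0,0,0,0.1],[0,0,0,0,0,0,0.1],[0,0,0,0,0,0,0.1]]]' 100 >/dev/null; python3 go.py .599 .0236 .205 .77
```

```text
t 16.05 tcp [0.5992 0.0244 0.2124] yaw 0.7722 zax [-0.002  0.    -1.   ] q6 -0.918 gap 0.168 F [-0.  -0.2 -1.2] T [-0.01   0.043  0.036]
turn units 0.018 shift mm [-0.5 -0.7  7.4] units [-0.0006 -0.0009  0.0092]
```

```bash
python3 -m pendant '[[[0,-0.0005,0.002,0,0,0,0.1],[0,0,0.002,0,0,0,0.1],[0,0,0.002,0,0,0,0.1],[0,0,0,0,0,0,0.1]]]' >/dev/null; python3 go.py .599 .0236 .205 .77; python3 -m pendant '[[[0,0,0.002,0,0,0,0.1],[0,0,0.002,0,0,0,0.1],[0,0,0,0,0,0,0.1]]]' >/dev/null; python3 go.py .599 .0236 .205 .77
```

```text
t 16.45 tcp [0.5992 0.0241 0.2084] yaw 0.7725 zax [-0. -0. -1.] q6 -0.918 gap 0.17 F [-1.1 -0.5 -1.7] T [ 0.043  0.017 -0.015]
turn units 0.021 shift mm [-0.2 -0.5  3.4] units [-0.0003 -0.0006  0.0043]
t 16.75 tcp [0.5988 0.0243 0.2051] yaw 0.7725 zax [-0.001  0.    -1.   ] q6 -0.918 gap 0.163 F [-0.5  0.5 -1.6] T [0.09  0.148 0.033]
turn units 0.021 shift mm [-0.7 -0.4  0.1] units [-0.0008 -0.0005  0.0001]
```

```bash
for i in 1 2; do python3 -m pendant '[[[0,0,0.0015,0,0,0,0.1],[0,0,0,0,0,0,0.1]]]' >/dev/null; python3 go.py .599 .0236 .205 .77|head -1; done
```

```text
t 16.95 tcp [0.5987 0.0243 0.2041] yaw 0.7727 zax [-0.001  0.    -1.   ] q6 -0.918 gap 0.168 F [-2.2  1.   1.2] T [ 0.066  0.444 -0.013]
t 17.15 tcp [0.5988 0.0243 0.2035] yaw 0.7727 zax [-0.001  0.    -1.   ] q6 -0.918 gap 0.167 F [-3.6  1.1  5.4] T [ 0.2    0.778 -0.012]
```

```bash
python3 -m pendant '[[[0.0008,-0.0008,0.0005,0,0,0,0.1],[0,0,0,0,0,0,0.1]]]' >/dev/null; python3 go.py; for i in 1 2 3; do python3 -m pendant '[[[0,0,0.0003,0,0,0.4,0.1],[0,0,0.0003,0,0,0.4,0.1],[0,0,0,0,0,0,0.1]]]' >/dev/null; python3 go.py; done
```

```text
t 17.35 tcp [0.5985 0.0243 0.2035] yaw 0.7726 zax [ 0.001  0.    -1.   ] q6 -0.919 gap 0.166 F [-2.1 -0.2  5.7] T [ 0.154  0.5   -0.038]
t 17.65 tcp [0.5986 0.0246 0.2032] yaw 0.6758 zax [ 0.001  0.001 -1.   ] q6 -0.822 gap 0.17 F [-2.7  1.1  6.8] T [0.329 0.585 0.011]
t 17.95 tcp [0.5988 0.0247 0.2029] yaw 0.5798 zax [ 0.002  0.001 -1.   ] q6 -0.726 gap 0.166 F [-2.8  1.6  7. ] T [ 0.38   0.578 -0.023]
t 18.25 tcp [0.599  0.0248 0.2028] yaw 0.4837 zax [ 0.002  0.001 -1.   ] q6 -0.63 gap 0.171 F [-2.7  1.6  8.6] T [0.499 0.552 0.06 ]
```

```bash
python3 -m pendant '[[[0.0008,-0.0004,0.0003,0,0,0,0.1],[0,0,0,0,0,0,0.1]]]' >/dev/null; python3 go.py; for i in 1 2 3 4; do python3 -m pendant '[[[0,0,0.0003,0,0,0.4,0.1],[0,0,0.0003,0,0,0.4,0.1],[0,0,0,0,0,0,0.1]]]' >/dev/null; python3 go.py; done
```

```text
t 18.45 tcp [0.5988 0.025  0.2027] yaw 0.4846 zax [ 0.003  0.    -1.   ] q6 -0.63 gap 0.165 F [-2.4  1.5  8.5] T [0.341 0.466 0.053]
t 18.75 tcp [0.599  0.025  0.2025] yaw 0.3878 zax [ 0.004  0.001 -1.   ] q6 -0.533 gap 0.165 F [-2.1  1.6 10.6] T [0.404 0.53  0.051]
t 19.05 tcp [0.5981 0.0248 0.2   ] yaw 0.2926 zax [ 0.001  0.    -1.   ] q6 -0.438 gap 0.17 F [ 0.2  1.1 -0.2] T [0.278 0.074 0.04 ]
t 19.35 tcp [0.5982 0.0247 0.1989] yaw 0.1973 zax [ 0.001  0.    -1.   ] q6 -0.343 gap 0.165 F [ 0.4  1.2 -0.9] T [ 0.264 -0.115  0.027]
t 19.65 tcp [0.5984 0.0249 0.1987] yaw 0.1019 zax [ 0.001  0.001 -1.   ] q6 -0.248 gap 0.167 F [ 1.5  1.9 -1.7] T [ 0.482 -0.28   0.053]
```

```bash
for i in 1 2 3; do python3 -m pendant '[[[0,0,0.0018,0,0,0,0.1],[0,0,0.0018,0,0,0,0.1],[0,0,0,0,0,0,0.1]]]' >/dev/null; python3 go.py; done
```

```text
t 19.95 tcp [0.5983 0.0248 0.1959] yaw 0.1012 zax [ 0.001  0.    -1.   ] q6 -0.247 gap 0.165 F [ 2.   2.2 -1.2] T [ 0.598 -0.438  0.036]
t 20.25 tcp [0.5982 0.0247 0.1932] yaw 0.1006 zax [ 0.001  0.    -1.   ] q6 -0.246 gap 0.166 F [ 2.7  2.9 -0.2] T [ 0.686 -0.55  -0.01 ]
t 20.55 tcp [0.5985 0.0247 0.1923] yaw 0.1007 zax [ 0.002 -0.    -1.   ] q6 -0.246 gap 0.164 F [-0.5  2.8  9.2] T [0.795 0.012 0.01 ]
```

```bash
for i in 1 2 3; do python3 -m pendant '[[[0,0,0.0002,0,0,0.5,0.1],[0,0,0.0002,0,0,0.5,0.1],[0,0,0.0002,0,0,0.5,0.1],[0,0,0.0002,0,0,0.5,0.1],[0,0,0.0002,0,0,0.5,0.1],[0,0,0,0,0,0,0.1]]]' >/dev/null; python3 go.py; done
```

```text
t 21.15 tcp [0.5992 0.0247 0.1915] yaw -0.2003 zax [ 0.004 -0.    -1.   ] q6 0.055 gap 0.167 F [1.4 4.4 9. ] T [ 0.818 -0.2    0.085]
t 21.75 tcp [0.5997 0.0244 0.1907] yaw -0.5003 zax [ 0.006 -0.001 -1.   ] q6 0.355 gap 0.166 F [2.3 3.1 7.8] T [ 0.737 -0.505  0.067]
t 22.35 tcp [0.6003 0.024  0.1898] yaw -0.8002 zax [ 0.007 -0.001 -1.   ] q6 0.655 gap 0.168 F [3.2 3.3 6.1] T [ 0.545 -0.67   0.055]
```

```bash
for i in 1 2; do python3 -m pendant '[[[0,0,0.0002,0,0,0.5,0.1],[0,0,0.0002,0,0,0.5,0.1],[0,0,0.0002,0,0,0.5,0.1],[0,0,0,0,0,0,0.1],[0,0,0,0,0,0,0.1]]]' >/dev/null; python3 go.py; done
```

```text
t 22.85 tcp [0.6006 0.0238 0.1894] yaw -0.9792 zax [ 0.007 -0.002 -1.   ] q6 0.834 gap 0.167 F [4.  2.1 5.4] T [ 0.378 -0.817  0.065]
t 23.35 tcp [0.6008 0.0234 0.189 ] yaw -1.1589 zax [ 0.008 -0.003 -1.   ] q6 1.014 gap 0.168 F [2.8 2.  6.7] T [ 0.23  -0.808  0.005]
```

```bash
for i in 1 2 3; do python3 -m pendant '[[[0,0,0,0,0,0,0.1]]]' >/dev/null; python3 go.py|sed 's/.*T \[/T/'; done; for i in 1 2 3; do python3 -m pendant '[[[0,0,0.0002,0,0,0.4,0.1],[0,0,0.0002,0,0,0.4,0.1]]]' >/dev/null; python3 go.py; done
```

```text
T 0.223 -0.751  0.049]
T 0.255 -0.816  0.052]
T 0.269 -0.805  0.056]
t 23.85 tcp [0.6009 0.0233 0.189 ] yaw -1.2565 zax [ 0.008 -0.003 -1.   ] q6 1.111 gap 0.17 F [3.3 0.2 7.1] T [ 0.125 -0.734  0.123]
t 24.05 tcp [0.6011 0.0231 0.1888] yaw -1.3524 zax [ 0.009 -0.003 -1.   ] q6 1.207 gap 0.168 F [2.5 0.5 8.1] T [ 0.062 -0.734  0.121]
t 24.25 tcp [0.6011 0.0229 0.1887] yaw -1.4481 zax [ 0.009 -0.004 -1.   ] q6 1.303 gap 0.171 F [2.9 0.2 8.8] T [-0.035 -0.674  0.18 ]
```

```bash
for i in 1 2 3; do python3 -m pendant '[[[0,0,0,0,0,0.4,0.1],[0,0,0,0,0,0.4,0.1],[0,0,0,0,0,0,0.1]]]' >/dev/null; python3 go.py;  python3 -m pendant '[[[0,0,0,0,0,0,0.1]]]' >/dev/null; python3 go.py|sed 's/.*T \[/T/'; done
```

```text
t 24.55 tcp [0.6011 0.0227 0.1887] yaw -1.5429 zax [ 0.009 -0.004 -1.   ] q6 1.398 gap 0.166 F [ 2.4 -1.3  8.1] T [-0.069 -0.63   0.148]
T-0.078 -0.654  0.098]
t 24.95 tcp [0.6011 0.0225 0.1886] yaw -1.6387 zax [ 0.009 -0.005 -1.   ] q6 1.494 gap 0.16 F [ 3.4 -1.2  7.8] T [-0.224 -0.718  0.142]
T-0.208 -0.667  0.208]
t 25.35 tcp [0.6011 0.0223 0.1885] yaw -1.7344 zax [ 0.009 -0.005 -1.   ] q6 1.59 gap 0.17 F [ 4.6 -0.9  7.7] T [-0.322 -0.732  0.187]
T-0.341 -0.658  0.225]
```

```bash
cat > av.sh <<'E'
python3 go.py
E
for i in 1 2; do python3 -m pendant '[[[0,0,0,0,0,0.4,0.1],[0,0,0,0,0,0.4,0.1],[0,0,0,0,0,0,0.1]]]' >/dev/null; python3 go.py; for j in 1 2 3 4; do python3 -m pendant '[[[0,0,0,0,0,0,0.1]]]' >/dev/null; python3 go.py|sed 's/.*T \[/T/'; done; done
```

```text
t 25.75 tcp [0.6011 0.0221 0.1885] yaw -1.8302 zax [ 0.009 -0.006 -1.   ] q6 1.686 gap 0.164 F [ 4.2 -1.9  7.4] T [-0.472 -0.717  0.195]
T-0.434 -0.725  0.194]
T-0.416 -0.739  0.204]
T-0.421 -0.725  0.185]
T-0.463 -0.704  0.273]
t 26.45 tcp [0.601  0.0219 0.1884] yaw -1.926 zax [ 0.008 -0.006 -1.   ] q6 1.782 gap 0.168 F [ 3.4 -2.4  6.8] T [-0.591 -0.661  0.218]
T-0.552 -0.747  0.275]
T-0.555 -0.746  0.224]
T-0.564 -0.725  0.218]
T-0.564 -0.701  0.25 ]
```

```bash
python3 -m pendant '[[[0,0,0,0,0,0.4,0.1],[0,0,0,0,0,0.4,0.1],[0,0,0,0,0,0.4,0.1],[0,0,0,0,0,0.4,0.1],[0,0,0,0,0,0.4,0.1],[0,0,0,0,0,0,0.1]]]' >/dev/null; python3 go.py; for j in 1 2 3 4 5 6; do python3 -m pendant '[[[0,0,0,0,0,0,0.1]]]' >/dev/null; python3 go.py|sed 's/.*T \[/T/'; done
python3 - <<'E'
from station import eyes
import cv2,numpy as np
o=[]
for n,(u,v,w,h) in(("scene",(270,130,100,100)),("top",(290,150,100,100))):
    d=eyes.snapshot(n); np.savez(n+"5.npz",**d); o.append(cv2.resize(d["pixels"][v:v+h,u:u+w,::-1],None,fx=4,fy=4,interpolation=cv2.INTER_CUBIC))
cv2.imwrite("pics/c5.png",np.hstack(o))
E
```

```text
t 27.45 tcp [0.6007 0.0215 0.1882] yaw -2.1655 zax [ 0.007 -0.007 -1.   ] q6 2.022 gap 0.165 F [ 2.7 -3.4  7.4] T [-0.772 -0.61   0.346]
T-0.776 -0.586  0.338]
T-0.822 -0.636  0.258]
T-0.777 -0.614  0.321]
T-0.736 -0.621  0.315]
T-0.761 -0.602  0.319]
T-0.794 -0.634  0.316]
```

View pics/c5.png

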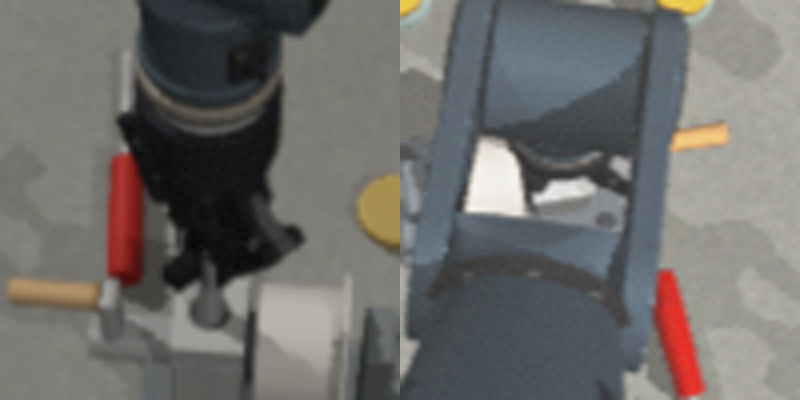

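The key stands seated with the handle square in the pads, the crank grip is unmoved at scene crop (55,293), and torque is about 0.32 N m. I'll ease the side load, open, and rise.

```bash
python3 -m pendant '[[[0.0012,0.0004,0,0,0,0,0.1],[0,0,-0.001,0,0,0,0.1],[0,0,0,0,0,0,0.1]]]' >/dev/null; python3 go.py;  python3 -m pendant '[[[0,0,0,0,0,0,0.22],[0,0,0,0,0,0,0.28],[0,0,0,0,0,0,0.4],[0,0,0,0,0,0,0.5],[0,0,0,0,0,0,0.6],[0,0,0,0,0,0,0.6],[0,0,-0.01,0,0,0,0.6],[0,0,-0.03,0,0,0,0.6],[0,0,-0.04,0,0,0,0.6],[0,0,-0.04,0,0,0,0.6],[0,0,-0.04,0,0,0,0.6],[0.05,0,0,0,0,0,0.6],[-0,0,0,0,0,0,0.6],[0,0,0,0,0,0,0.6]]]'; python3 go.py
```

```text
t 28.45 tcp [0.6007 0.0215 0.1883] yaw -2.1657 zax [ 0.006 -0.005 -1.   ] q6 2.02 gap 0.167 F [ 3.6 -4.7  6.3] T [-0.935 -0.77   0.289]
t: 29.85
tcp_pos: [0.6314, 0.001, 0.3147]
tool_rot: [0.956, -0.294, -0.0, -0.0]
force: [0.2, -0.0, -0.5]
finger_gap: 0.601
gripper_force: 0.0
t 29.85 tcp [0.6314 0.001  0.3147] yaw -2.1683 zax [-0.001  0.    -1.   ] q6 1.993 gap 0.601 F [ 0.2 -0.  -0.5] T [-0.007 -0.024  0.051]
```

```bash
python3 -m pendant '[[[-0.0466,-0.0115,0,0,0,0,0.6],[-0.0466,-0.0115,0,0,0,0,0.6],[-0.0466,-0.0115,0,0,0,0,0.6],[-0.0466,-0.0115,0,0,0,0,0.6],[-0.0466,-0.0115,0,0,0,0,0.6],[-0.0466,-0.0115,0,0,0,0,0.6],[-0.0466,-0.0115,0,0,0,0,0.6],[0,0,0,0,0,0,0.6],[0,0,0,0,0,0,0.6]]]'; python3 look.py 6
python3 - <<'E'
from h import *
np.set_printoptions(precision=4,suppress=True)
for n in("scene","top"):
    d=load(n+"6.npz");C=cloud(d);P=d["pixels"].astype(int)
    m=(P.max(2)<75)&(abs(C[...,2]-.198)<.03)&(np.hypot(C[...,0]-.6,C[...,1]-.024)<.05)
    q=np.argwhere(m)[:,::-1]; print(n,len(q),"z",np.percentile(C[m][:,2],[50,90,97]),cv2.minAreaRect((plane(d,q,.1975)[:,:2]*1000).astype(np.float32)))
E
```

```text
t: 30.75
tcp_pos: [0.4504, 0.2018, 0.3146]
tool_rot: [0.956, -0.293, -0.0, 0.0]
force: [0.5, -0.2, 0.8]
finger_gap: 0.599
gripper_force: 0.0
scene grip n 131 [ 0.6141 -0.0691  0.134 ] axis yaw 0.1519199408156034 hole n 77 [321.9221 207.2078] [0.5972 0.0234 0.124 ] rel winder x,y 0.0018947222131273358 -0.09402279093563656
top grip n 99 [ 0.614  -0.0704  0.134 ] axis yaw 0.1530957269035522 hole n 61 [329.2295 189.9016] [0.5991 0.0231 0.124 ] rel winder x,y -0.00025548653285498705 -0.094618894596128
scene 186 z [0.2012 0.2033 0.2046] ((599.586181640625, 25.021427154541016), (72.02240753173828, 16.727087020874023), 2.357137680053711)
top 101 z [0.2009 0.2039 0.2049] ((597.5137329101562, 23.230379104614258), (13.567824363708496, 60.25069808959961), 89.78617858886719)
```

View pics/l6.png

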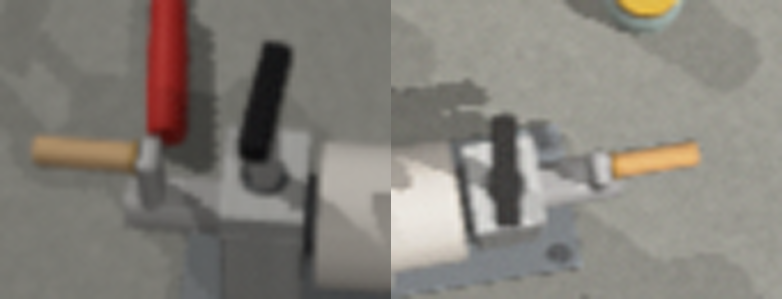

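The key stands upright in the screw (top crop handle (506,170)), with the crank still up. The handle sits at about 0–2° rather than −34°, so it slipped in the pads while turning. I'll check the torque sensor's free bias before deciding whether that's tight enough.

```bash
for j in 1 2 3 4 5 6 7 8 9 10; do python3 -m pendant '[[[0,0,0,0,0,0,0.6]]]' >/dev/null; python3 go.py|sed 's/.*T \[/T/'; done
python3 - <<'E'
from h import *
import numpy as np
for k in "6":
  for n in("scene","top"):
    d=load(n+k+".npz");C=cloud(d);P=d["pixels"].astype(int)
    m=(P.max(2)<75)&(abs(C[...,2]-.198)<.03)&(np.hypot(C[...,0]-.6,C[...,1]-.024)<.05)
    W=plane(d,np.argwhere(m)[:,::-1],.2)[:,:2]*1e3; W-=W.mean(0); e,V=np.linalg.eigh(np.cov(W.T)); a=V[:,1]; print(n,np.degrees(np.arctan(a[1]/a[0])))
E
```

```text
T-0.028 -0.002  0.012]
T 0.032  0.016 -0.004]
T0.027 0.001 0.043]
T-0.022  0.038  0.001]
T 0.021 -0.024 -0.069]
T 0.025 -0.02   0.016]
T-0.005  0.013  0.01 ]
T-0.052  0.033 -0.022]
T 0.011  0.05  -0.057]
T 0.013 -0.036 -0.007]
scene 3.499992398686013
top 1.223540680562705
```

Bias is nil, so the peak was about 0.32 N m. The key's final angle (a ≈ 2.2) suggests 0.28–0.32, on the low side of the window. A straight regrip and a small extra turn will centre it.

```bash
python3 -m pendant '[[[0,0,0,0,0,-0.886,0.6],[0,0,0,0,0,-0.886,0.6],[0,0,0,0,0,-0.886,0.6],[0,0,0,0,0,-0.886,0.6],[0,0,0,0,0,-0.886,0.6],[0,0,0,0,0,-0.886,0.6],[0.0293,0.0382,0,0,0,0,0.6],[0.0293,0.0382,0,0,0,0,0.6],[0.0293,0.0382,0,0,0,0,0.6],[0.0293,0.0382,0,0,0,0,0.6],[0.0293,0.0382,0,0,0,0,0.6],[0.0293,0.0382,0,0,0,0,0.6],[0,0,0,0,0,0,0.6],[0,0,0.03,0,0,0,0.6],[0,0,0,0,0,0,0.6]]]' >/dev/null; python3 go.py .5987 .0243 .1885 -1.53
```

```text
t 33.35 tcp [0.5976 0.0241 0.2877] yaw -1.53 zax [-0.007  0.001 -1.   ] q6 1.383 gap 0.602 F [ 0.1 -0.5 -0.6] T [-0.004  0.018 -0.04 ]
turn units 0.0 shift mm [ 1.1 -0.1 99.2] units [ 0.0014 -0.0002  0.124 ]
```

```bash
python3 -m pendant '[[[0.0012,0,0.031,0,0,0,0.6],[0,0,0.031,0,0,0,0.6],[0,0,0.031,0,0,0,0.6],[0,0,0.015,0,0,0,0.5],[0,0,0.015,0,0,0,0.5],[0,0,0,0,0,0,0.4],[0,0,0,0,0,0,0.3],[0,0,0,0,0,0,0.22],[0,0,0,0,0,0,0.1],[0,0,0,0,0,0,0.1],[0,0,0,0,0,0,0.1],[0,0,0,0,0,0,0.1]]]' 110; python3 go.py .5987 .0243 .1885 -1.53; python3 -m pendant '[[[0,0,0,0,0,0.4,0.1],[0,0,0,0,0,0.4,0.1],[0,0,0,0,0,0,0.1]]]' >/dev/null; for j in 1 2 3 4; do python3 -m pendant '[[[0,0,0,0,0,0,0.1]]]' >/dev/null; python3 go.py; done
```

```text
t: 34.55
tcp_pos: [0.6018, 0.0232, 0.1938]
tool_rot: [1.0, 0.021, 0.001, 0.001]
force: [-0.2, -1.8, 6.5]
finger_gap: 0.16
gripper_force: 108.1
t 34.55 tcp [0.6018 0.0232 0.1938] yaw -1.5294 zax [ 0.003 -0.001 -1.   ] q6 1.383 gap 0.16 F [-0.2 -1.8  6.5] T [-0.304  0.172  0.009]
turn units 0.005 shift mm [-3.1 -1.2  5.3] units [-0.0038 -0.0015  0.0066]
t 34.95 tcp [0.6018 0.0231 0.1937] yaw -1.6247 zax [ 0.003 -0.002 -1.   ] q6 1.479 gap 0.163 F [ 0.6 -1.7  5.6] T [-0.446  0.092  0.166]
t 35.05 tcp [0.6018 0.0231 0.1938] yaw -1.6247 zax [ 0.003 -0.002 -1.   ] q6 1.479 gap 0.158 F [-0.4 -1.8  5.5] T [-0.431  0.138  0.124]
t 35.15 tcp [0.6018 0.0231 0.1937] yaw -1.6247 zax [ 0.003 -0.002 -1.   ] q6 1.479 gap 0.157 F [ 0.4 -1.9  5.8] T [-0.415  0.046  0.207]
t 35.25 tcp [0.6018 0.0231 0.1937] yaw -1.6247 zax [ 0.003 -0.002 -1.   ] q6 1.479 gap 0.162 F [-0.3 -1.8  5.3] T [-0.452  0.074  0.116]
```

```bash
for i in 1 2; do python3 -m pendant '[[[0,0,0,0,0,0.4,0.1],[0,0,0,0,0,0.4,0.1],[0,0,0,0,0,0,0.1]]]' >/dev/null; python3 go.py; for j in 1 2 3; do python3 -m pendant '[[[0,0,0,0,0,0,0.1]]]' >/dev/null; python3 go.py|sed 's/.*T \[/T/'; done; done
```

```text
t 35.55 tcp [0.6018 0.0229 0.1936] yaw -1.7211 zax [ 0.003 -0.002 -1.   ] q6 1.576 gap 0.159 F [-0.6 -2.4  4.3] T [-0.542  0.088  0.139]
T-0.516  0.089  0.125]
T-0.499  0.084  0.224]
T-0.482  0.105  0.189]
t 36.15 tcp [0.6018 0.0228 0.1936] yaw -1.8165 zax [ 0.003 -0.002 -1.   ] q6 1.671 gap 0.165 F [-0.1 -3.1  6.4] T [-0.712  0.061  0.221]
T-0.682  0.161  0.215]
T-0.696  0.106  0.228]
T-0.684  0.086  0.237]
```

```bash
python3 -m pendant '[[[0,0,0,0,0,0.4,0.1],[0,0,0,0,0,0.4,0.1],[0,0,0,0,0,0.4,0.1],[0,0,0,0,0,0.4,0.1],[0,0,0,0,0,0,0.1]]]' >/dev/null; for i in 1 2; do python3 go.py; for j in 1 2 3 4; do python3 -m pendant '[[[0,0,0,0,0,0,0.1]]]' >/dev/null; python3 go.py|sed 's/.*T \[/T/'; done;  [ $i = 1 ] && python3 -m pendant '[[[0,0,0,0,0,0.4,0.1],[0,0,0,0,0,0.4,0.1],[0,0,0,0,0,0,0.1]]]' >/dev/null; done
```

```text
t 36.95 tcp [0.6017 0.0224 0.1935] yaw -2.0078 zax [ 0.003 -0.003 -1.   ] q6 1.863 gap 0.156 F [-0.5 -4.6  5.5] T [-0.925  0.033  0.242]
T-0.921  0.172  0.254]
T-0.953  0.036  0.226]
T-0.972  0.109  0.243]
T-0.942  0.077  0.227]
t 37.65 tcp [0.6017 0.0223 0.1934] yaw -2.1036 zax [ 0.002 -0.003 -1.   ] q6 1.958 gap 0.159 F [-0.5 -4.8  5.3] T [-1.039  0.116  0.302]
T-0.993  0.041  0.278]
T-1.03   0.151  0.255]
T-1.051  0.096  0.328]
T-1.042  0.1    0.241]
```

```bash
for i in 1 2; do python3 -m pendant '[[[0,0,0,0,0,0.5,0.1],[0,0,0,0,0,0.5,0.1],[0,0,0,0,0,0,0.1]]]' >/dev/null; python3 go.py; for j in 1 2 3 4 5; do python3 -m pendant '[[[0,0,0,0,0,0,0.1]]]' >/dev/null; python3 go.py|sed 's/.*T \[/T/'; done; done
```

```text
t 38.35 tcp [0.6015 0.0221 0.1933] yaw -2.2237 zax [ 0.002 -0.004 -1.   ] q6 2.079 gap 0.161 F [-0.3 -5.5  4.9] T [-1.135  0.14   0.261]
T-1.123  0.118  0.302]
T-1.135  0.196  0.285]
T-1.145  0.106  0.292]
T-1.122  0.108  0.327]
T-1.178  0.052  0.312]
t 39.15 tcp [0.6015 0.022  0.1932] yaw -2.3433 zax [ 0.002 -0.004 -1.   ] q6 2.198 gap 0.162 F [-0.2 -4.5  4. ] T [-1.245  0.127  0.34 ]
T-1.233  0.155  0.369]
T-1.264  0.156  0.294]
T-1.178  0.138  0.31 ]
T-1.298  0.232  0.366]
T-1.246  0.184  0.374]
```

Torque now averages about 0.34 N m, mid-window. Ease off, release, rise and check.

```bash
python3 -m pendant '[[[0.0013,0.0013,0,0,0,0,0.1],[0,0,0,0,0,0,0.1],[0,0,0,0,0,0,0.22],[0,0,0,0,0,0,0.28],[0,0,0,0,0,0,0.4],[0,0,0,0,0,0,0.5],[0,0,0,0,0,0,0.6],[0,0,0,0,0,0,0.6],[0,0,-0.01,0,0,0,0.6],[0,0,-0.03,0,0,0,0.6],[0,0,-0.04,0,0,0,0.6],[0,0,-0.04,0,0,0,0.6],[0,0,-0.04,0,0,0,0.6]]]' >/dev/null; python3 go.py .45 .2 .315 -2.343
```

```text
t 40.95 tcp [0.6007 0.0225 0.3221] yaw -2.3455 zax [ 0.  0. -1.] q6 2.197 gap 0.6 F [-0.1 -0.8  0.5] T [-0.015 -0.037  0.021]
turn units -0.021 shift mm [-231.8  -22.     7.1] units [-0.2897 -0.0275  0.0089]
```

```bash
python3 -m pendant '[[[-0.048,-0.0046,0,0,0,0,0.6],[-0.048,-0.0046,0,0,0,0,0.6],[-0.048,-0.0046,0,0,0,0,0.6],[-0.048,-0.0046,0,0,0,0,0.6],[-0.048,-0.0046,0,0,0,0,0.6],[-0.048,-0.0046,0,0,0,0,0.6],[0,0,0,0,0,0,0.6],[0,0,0,0,0,0,0.6]]]'; python3 look.py 7
python3 - <<'E'
from h import *
for n in("scene","top"):
    d=load(n+"7.npz");C=cloud(d);P=d["pixels"].astype(int)
    m=(P.max(2)<75)&(abs(C[...,2]-.198)<.03)&(np.hypot(C[...,0]-.6,C[...,1]-.024)<.05)
    q=np.argwhere(m)[:,::-1];W=plane(d,q,.2)[:,:2]*1e3;c=W.mean(0); W=W-c; e,V=np.linalg.eigh(np.cov(W.T)); a=V[:,1]; print(n,c,np.degrees(np.arctan(a[1]/a[0])),"ztop",np.percentile(C[m][:,2],[50,90,97]))
E
```

```text
t: 41.75
tcp_pos: [0.4514, 0.1999, 0.321]
tool_rot: [0.926, -0.377, 0.001, -0.0]
force: [1.8, 0.5, -0.2]
finger_gap: 0.601
gripper_force: 0.0
scene grip n 131 [ 0.6141 -0.0691  0.134 ] axis yaw 0.1519199408156034 hole n 75 [322.0133 207.16  ] [0.597  0.0236 0.124 ] rel winder x,y 0.0020475489465461454 -0.09423219143076278
top grip n 98 [ 0.6138 -0.0701  0.134 ] axis yaw 0.1388070723726871 hole n 63 [329.0794 189.8889] [0.5992 0.0235 0.124 ] rel winder x,y -0.000557471231776597 -0.09473443421143199
scene [602.42733362  25.83574394] 2.1186475728746994 ztop [0.20090096 0.20338302 0.20424741]
top [598.3229196   23.92140024] 1.3112468794196082 ztop [0.20082016 0.20415748 0.20545011]
```

View pics/l7.png

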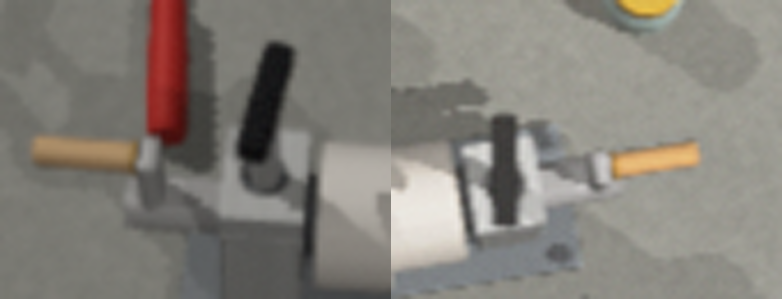

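Final view: the key stands upright in the screw (top crop (506,170)), handle top at z = 0.201 m as expected for full seating. The crank is still upright at (655,160), and the robot is clear of everything.

```bash
python3 -c "
from station import job
print(job.sign_off())"
```

```text
the job is handed in; nothing more can be done
None
```

I handed the job in at about 42 s of the 72 s limit: crank arm straight up to within about 0.02 rad, key seated and left standing in the setscrew, which was last turned to about 0.34 N m by the wrist sensor (window 0.25 to 0.45). After each release the handle sat back at about 2°, so the grip slipped or the screw sprang back, and the torque it now holds may be below that reading.

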